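# Find the stiffest scraping rib and mark it

## Robot

A 7-joint arm with a two-finger parallel gripper is mounted at the origin on the work surface. World frame = base frame: x ahead of the robot, y to its left, z up, the work surface at z = 0. Lengths are in m, angles in rad, forces in N, time in s.
With the tool pointing down it reaches from about 0.4 to 0.85 m from the base axis. Payload 4.5 kg.
Tool frame: the origin (TCP) lies on the centre line of the jaws, within the pads' length; the fingertips stand 25 mm ahead of it and the grasp point (between the pads) lies 6 mm ahead of it; z points along the fingers, y is the direction in which the jaws open and shut (so a half turn about z gives the same grasp; the last joint's range is limited). The gripper opens to 88 mm and grips with 3 to 60 N. Pads are 18 mm wide; open, the fingers measure 123 mm over their backs; the gripper's body (75 mm by 187 mm) begins 45 mm behind the grasp point.
Start: joints at [1.366, 0.689, -0.195, 1.565, 0.157, 0.902, -0.215], TCP at [0.148, -0.607, 0.264] pointing down, gripper open.
Joint ranges: [-3.01, 3.01], [-0.46, 2.08], [-1.47, 1.51], [0.13, 2.56], [-1, 4.14], [0.04, 2.09], [-2.66, 2.66]. Speed limits (rad/s): [2.57, 2.57, 3.14, 3.14, 3.14, 3.14, 3.14].

## Interface

Orientations are given as a unit quaternion [x, y, z, w].
In Python, from plant import r, eyes gives the robot as it stands.
- The arm moves only by the tool servo_tool, never from a script. Its argument "deltas" is a list of rows, each an object of numbers: "dx", "dy", "dz": the shift along the tool's x, y, z in units of 60 mm (1.0 is 60 mm); "ax", "ay", "az": the turn, a rotation vector about the tool's x, y, z in units of 6 degrees (1.0 is 6 degrees); "hand": the finger opening in mm, from 0 to 88.1. A call has 1 to 10 rows; each row is the pose to reach, as a shift and turn from the pose commanded when the call began, along the tool's axes at that moment; what a row does not reach only later rows make up. A row lasts 1/8 s, in which the tool goes at most 62.5 mm and 10.7 degrees, less where a joint would pass 70% of its speed; a pose out of reach is approached as far as the arm can. A call with a gripper value outside its range is refused whole. The fingers move at their own pace and stop on an object; "newtons" is the grip in N (left out, the last holds). Time passes only in rows, so rows that repeat a pose let the fingers close. It gives the time, the measured TCP pose, the force and the opening at its end, in the units of the state.
- r.get_state(): the state, without advancing time (a new reading comes with each control period).
- eyes.snapshot(name): name is "side" or "top" or "wrist"; returns (picture, depth): 420x560x3 uint8, red, green, blue; 420x560 float32, m along the optical axis (not along the pixel's ray), 0 where there is no reading.
- eyes.camera_model(name): a dict with "fx", "fy", "cx", "cy" (pixels), "pose" (4x4, takes a point from camera to world coordinates). Camera axes: x right, y up, looking along -z (the intrinsics and any distortion apply to the point x, -y, -z); pixel columns grow to the right and rows downward; lengths in m; the calibration is good to about 2 mm. A picture is of the moment at which its call begins: read the wrist's pose just before it. camera_model takes no time and is no camera call; for the wrist camera it gives the pose at the moment of the call.
- r.finish_job(): hands the job in, once; it reports no verdict.
The state is a dict: "clock": time; "q": joint angles; "qd": joint speeds; "joint_torque": joint torques, N m; "tool_pos": TCP position; "eef_rot": TCP orientation; "contact_force": force on the tool from outside, world axes, zero at the start; "moment": the same for the moment, N m; "opening": opening from 0.0 (shut) to 1.0 (fully open).
Only numpy, scipy, OpenCV 4.12 (cv2) and the standard library are available. Lean on these libraries where they do the work, as an engineer would, in place of code of your own. Each camera call takes 0.05 s, during which the arm holds its last target.

## Task

Three steel scraping ribs are clamped by one end in the rib tester. Working from the left rib to the right one as the robot sees them, press the free tip of each gently down until it meets its stop post, keep it there for half a second to feel how hard it pushes back, and let it spring up again, never leaning on a rib with more than 20 N. Then stand the wooden marker peg in the hole in front of the stiffest rib, fully down and let go, and leave the jar, bowl and brush where they are.

Things in the scene. Friction and masses are not known exactly. Their poses are not given: they have to be found in the camera images.
- tester: rib tester fixed on the table: wooden base 200 x 236 x 20 mm, at its far side a wooden riser with three aluminium clamps (74 mm high with screws) holding three steel ribs 72 mm apart. Origin on the table under the middle rib; x runs from the free tips to the clamps, y to the robot's left along the row, z up. Press points at x = -31.5 mm, clamps x = +45 to +86, base x = -110 to +90
- rib_a: rib A: springy strip of bright steel, 34 mm wide, 2 mm thick, 89 mm free, rounded end, clamped at its far end. Origin on its underside at the clamp edge; axes as the tester's, tipping as it bends: it turns about the clamp edge, the force growing evenly with depth. Which rib is stiffest differs from run to run and cannot be seen; letters say nothing of place or stiffness
- rib_a_tip (a point): where to press this rib: upper face, centre line, 77 mm from the clamp edge, 12 mm in from the free end; 54 mm above the table at rest. Its rubber-faced stop post meets it 8 to 14 mm down, different from rib to rib, so depth does not tell stiffness; a broad fingertip, bearing nearer the clamp on the tilted strip, gets there 1 to 2 mm sooner. 2 to 10 N here bring the rib to the post; past that the force rises some 5 times or more faster
- rib_a_hole (a point): centre of the mouth of the round marker hole in front of rib A, in the wooden base, 20 mm above the table, 53.5 mm from that rib's press point along the tester's -x; vertical, 21 mm wide, 15 mm deep with a solid floor, slightly chamfered
- rib_b: rib B: springy strip of bright steel, 34 mm wide, 2 mm thick, 89 mm free, rounded end, clamped at its far end. Origin on its underside at the clamp edge; axes as the tester's, tipping as it bends: it turns about the clamp edge, the force growing evenly with depth. Which rib is stiffest differs from run to run and cannot be seen; letters say nothing of place or stiffness
- rib_b_tip (a point): where to press this rib: upper face, centre line, 77 mm from the clamp edge, 12 mm in from the free end; 54 mm above the table at rest. Its rubber-faced stop post meets it 8 to 14 mm down, different from rib to rib, so depth does not tell stiffness; a broad fingertip, bearing nearer the clamp on the tilted strip, gets there 1 to 2 mm sooner. 2 to 10 N here bring the rib to the post; past that the force rises some 5 times or more faster
- rib_b_hole (a point): centre of the mouth of the round marker hole in front of rib B, in the wooden base, 20 mm above the table, 53.5 mm from that rib's press point along the tester's -x; vertical, 21 mm wide, 15 mm deep with a solid floor, slightly chamfered
- rib_c: rib C: springy strip of bright steel, 34 mm wide, 2 mm thick, 89 mm free, rounded end, clamped at its far end. Origin on its underside at the clamp edge; axes as the tester's, tipping as it bends: it turns about the clamp edge, the force growing evenly with depth. Which rib is stiffest differs from run to run and cannot be seen; letters say nothing of place or stiffness
- rib_c_tip (a point): where to press this rib: upper face, centre line, 77 mm from the clamp edge, 12 mm in from the free end; 54 mm above the table at rest. Its rubber-faced stop post meets it 8 to 14 mm down, different from rib to rib, so depth does not tell stiffness; a broad fingertip, bearing nearer the clamp on the tilted strip, gets there 1 to 2 mm sooner. 2 to 10 N here bring the rib to the post; past that the force rises some 5 times or more faster
- rib_c_hole (a point): centre of the mouth of the round marker hole in front of rib C, in the wooden base, 20 mm above the table, 53.5 mm from that rib's press point along the tester's -x; vertical, 21 mm wide, 15 mm deep with a solid floor, slightly chamfered
- marker_center (a point): marker peg: plain round turned wood, 18 mm diameter, 70 mm tall, foot chamfered 3 mm, about 25 g, standing upright loose on the table to the left of the tester; this point is its centre, 35 mm above its foot; z runs up the peg
- glaze_jar_mid (a point): white jar with a lid, 64 mm wide, 95 mm tall, 0.4 kg, loose, leave alone; point 50 mm up its middle
- bowl_mid (a point): grey bowl, 120 mm wide, 55 mm tall, loose, leave alone; point on its axis 30 mm above the table
- brush_mid (a point): paint brush 190 mm long lying along its x axis, loose, leave alone; point at its middle, 10 mm up
Things that resemble listed ones, but are neither listed nor needed, are in the scene too. Of the things that look like the part that bears marker_center, the smallest one is meant.

How it is judged:
On the way, in this order (a step that is already met when the one before it is completed fails the run):
1. the left rib's tip is held on its stop (within 1 mm) while the other two ribs are up (((y of rib_a_tip in the frame of tester above 0.036 m and z of rib_a_tip in the frame of tester below 0.04401 m and z of each of rib_b_tip, rib_c_tip in the frame of tester above 0.051 m) or (y of rib_b_tip in the frame of tester above 0.036 m and z of rib_b_tip in the frame of tester below 0.0421 m and z of each of rib_a_tip, rib_c_tip in the frame of tester above 0.051 m) or (y of rib_c_tip in the frame of tester above 0.036 m and z of rib_c_tip in the frame of tester below 0.046 m and z of each of rib_a_tip, rib_b_tip in the frame of tester above 0.051 m))), for 0.2 s.
2. the middle rib's tip is held on its stop (within 1 mm) while the other two ribs are up (((y of rib_a_tip in the frame of tester between -0.036 and 0.036 m and z of rib_a_tip in the frame of tester below 0.04401 m and z of each of rib_b_tip, rib_c_tip in the frame of tester above 0.051 m) or (y of rib_b_tip in the frame of tester between -0.036 and 0.036 m and z of rib_b_tip in the frame of tester below 0.0421 m and z of each of rib_a_tip, rib_c_tip in the frame of tester above 0.051 m) or (y of rib_c_tip in the frame of tester between -0.036 and 0.036 m and z of rib_c_tip in the frame of tester below 0.046 m and z of each of rib_a_tip, rib_b_tip in the frame of tester above 0.051 m))), for 0.2 s.
3. the right rib's tip is held on its stop (within 1 mm) while the other two ribs are up (((y of rib_a_tip in the frame of tester below -0.036 m and z of rib_a_tip in the frame of tester below 0.04401 m and z of each of rib_b_tip, rib_c_tip in the frame of tester above 0.051 m) or (y of rib_b_tip in the frame of tester below -0.036 m and z of rib_b_tip in the frame of tester below 0.0421 m and z of each of rib_a_tip, rib_c_tip in the frame of tester above 0.051 m) or (y of rib_c_tip in the frame of tester below -0.036 m and z of rib_c_tip in the frame of tester below 0.046 m and z of each of rib_a_tip, rib_b_tip in the frame of tester above 0.051 m))), for 0.2 s.
At the end, for the whole second after the job is handed in: the marker peg stands in the hole in front of the stiffest rib: its centre within 5 mm of the hole's axis and 36 to 44 mm above the table (4 mm or less short of fully down), upright within 0.12 rad; all three ribs have sprung back to within 3 mm of rest (horizontal distance between marker_center and rib_c_hole below 0.005 m and height (world z) of marker_center between 0.036 and 0.044 m and angle between marker_center's own z axis and vertical below 0.12 rad and z of each of rib_a_tip, rib_b_tip, rib_c_tip in the frame of tester above 0.051 m); the robot touches nothing.
It fails at once if a rib is pressed with more than 20 N (contact force between any of rib_a, rib_b, rib_c and anything else above 20 N).
It fails at once if the jar, bowl or brush is moved more than 20 mm (distance of any of glaze_jar_mid, bowl_mid, brush_mid from where it was at the start of the episode above 0.02 m).
It also fails if it takes over 72 s, if anything falls off the work surface, if the arm or the gripper's body presses on something with over 40 N, if the wrist force passes 120 N, or if a joint passes its speed limit or range.

## Working session

There is one attempt and no reset: what is moved stays moved. The work goes in short steps, Python scripts to look and compute and a tool call to move; the robot and the scene stay as the last step left them, time stands still between calls to the robot, and variables do not carry over. Pictures are saved under pics/ and viewed, and the job is handed in when it is done.

Besides the shell and the picture viewer there is one more tool, called after "Emit:" as a command line: name --argument value ..., lists and objects as JSON in quotes. servo_tool: Moves the arm, as the interface text tells. Its arguments: {"type":"object","properties":{"deltas":{"type":"array","items":{"type":"object","properties":{"dx":{"type":"number"},"dy":{"type":"number"},"dz":{"type":"number"},"ax":{"type":"number"},"ay":{"type":"number"},"az":{"type":"number"},"hand":{"type":"number"}}}},"newtons":{"type":"number"}},"required":["deltas"]}

```bash
ls; mkdir -p pics
python3 - <<'E'
from plant import r, eyes
import cv2, numpy as np
s=r.get_state(); print(s)
for n in ("side","top"):
    p,d=eyes.snapshot(n); cv2.imwrite(f"pics/{n}0.png",p[:,:,::-1]); np.savez(f"{n}0.npz",p=p,d=d)
    print(n,eyes.camera_model(n), (d==0).mean())
E
```

```text
pics
{'clock': 0.0, 'q': array([ 1.36577454,  0.68997967, -0.19451253,  1.5663419 ,  0.15725218,
        0.90252255, -0.21510127]), 'qd': array([ 0.00076175,  0.00014402, -0.00073689,  0.00144157,  0.00017207,
       -0.00029475,  0.00110452]), 'joint_torque': array([ 2.13850208e-04, -5.27559829e+01, -1.26674552e+00, -1.53425467e+01,
       -5.27042302e-02,  6.60201695e-03,  1.60211484e-04]), 'tool_pos': array([ 0.1476708 , -0.60669007,  0.26291322]), 'eef_rot': array([ 9.92875452e-01,  1.19153127e-01, -1.62171721e-04, -9.18398270e-04]), 'contact_force': array([-0.4860929 ,  0.24073105, -0.44310733]), 'moment': array([-0.00120594,  0.02425983, -0.01518391]), 'opening': 0.9994822249406045}
side {'fx': 502.2441746935959, 'fy': 502.2441746935959, 'cx': 272.0157391660572, 'cy': 209.25825350398495, 'pose': array([[-0.83316987,  0.27622344, -0.47909141, -0.10855462],
       [-0.55266953, -0.44660598,  0.70363306,  1.01365972],
       [-0.01960515,  0.85102509,  0.52475893,  0.84105568],
       [ 0.        ,  0.        ,  0.        ,  1.        ]])} 0.004009353741496599
top {'fx': 490.52583545190885, 'fy': 490.52583545190885, 'cx': 286.51852493905494, 'cy': 200.2149538712217, 'pose': array([[-0.01531555,  0.99424562, -0.10602394,  0.48399153],
       [-0.99981095, -0.01649844, -0.01028864, -0.02061932],
       [-0.01197866,  0.10584632,  0.99431035,  1.36544831],
       [ 0.        ,  0.        ,  0.        ,  1.        ]])} 0.0039625850340136055
```

View pics/top0.png

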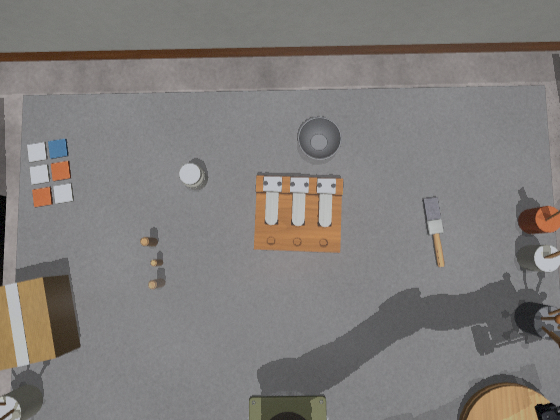

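View pics/side0.png

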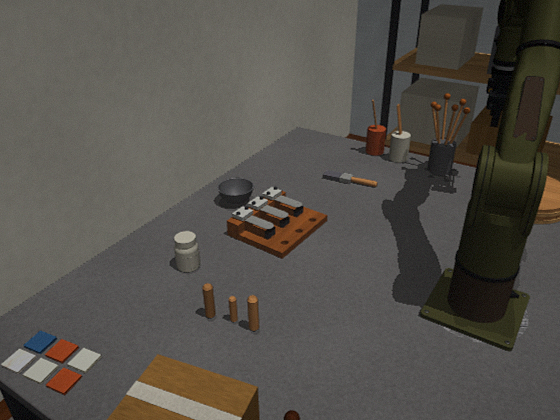

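Top view: the tester is at (298,215) with its ribs at columns 272/298/325 and its holes at row ~241. Three things could be the peg: (147,241), (154,263) and (153,285). The side view shows the middle one, (154,263), as the smallest. The jar is at (191,175), the bowl at (319,138) and the brush at (434,230). Next I'll measure and check close crops.

```bash
cat > h.py <<'E'
import numpy as np, cv2
from plant import r, eyes
def ray(cm,u,v):
    d=np.array([(u-cm['cx'])/cm['fx'],-(v-cm['cy'])/cm['fy'],-1.0]); P=np.array(cm['pose'])
    return P[:3,3],P[:3,:3]@d
def onz(cm,u,v,z):
    o,d=ray(cm,u,v); return o+d*(z-o[2])/d[2]
def proj(cm,p):
    P=np.array(cm['pose']); c=P[:3,:3].T@(np.array(p)-P[:3,3])
    return cm['cx']+cm['fx']*c[0]/-c[2], cm['cy']-cm['fy']*c[1]/-c[2]
def R(s):
    from scipy.spatial.transform import Rotation as Ro
    return Ro.from_quat(s['eef_rot']).as_matrix()
E
python3 - <<'E'
from h import *
p=np.load("top0.npz")['p'];d=np.load("top0.npz")['d']
cm=eyes.camera_model("top")
a=cv2.resize(p[165:265,240:360],None,fx=5,fy=5,interpolation=cv2.INTER_CUBIC)
b=cv2.resize(p[225:300,130:175],None,fx=5,fy=5,interpolation=cv2.INTER_CUBIC)
c=np.zeros((500,830,3),np.uint8)
c[:500,:600]=a; c[:375,602:827]=b
cv2.imwrite("pics/crop.png",c[:,:800,::-1])
hsv=cv2.cvtColor(p,cv2.COLOR_RGB2HSV)
def pts3(mask):
    v,u=np.nonzero(mask); o=[]
    for uu,vv in zip(u,v):
        O,D=ray(cm,uu,vv); o.append(O+D*d[vv,uu])
    return np.array(o)
sub=np.zeros(d.shape,bool); sub[225:300,130:175]=1
P=pts3(sub); v,u=np.nonzero(sub)
m=np.zeros(d.shape,np.uint8); m[v[P[:,2]>.02],u[P[:,2]>.02]]=1
n,l,st,ce=cv2.connectedComponentsWithStats(m)
for i in range(1,n):
    Q=pts3(l==i); zt=Q[:,2].max(); T=Q[Q[:,2]>zt-.006]
    print("peg",ce[i],st[i][4],"top z",zt,T.mean(0),len(T))
# ribs white-ish
sub=np.zeros(d.shape,bool); sub[165:260,245:352]=1
P=pts3(sub); v,u=np.nonzero(sub)
print(np.histogram(P[:,2],bins=np.arange(-.005,.09,.005)))
m=np.zeros(d.shape,np.uint8); k=(P[:,2]>.047)&(P[:,2]<.06)&(v>190); m[v[k],u[k]]=1
n,l,st,ce=cv2.connectedComponentsWithStats(m)
for i in range(1,n):
    if st[i][4]>30:
        Q=pts3(l==i); print("rib",st[i],Q.mean(0),Q.min(0),Q.max(0))
m=np.zeros(d.shape,np.uint8); k=(P[:,2]>.012)&(P[:,2]<.026)&(v>215); m[v[k],u[k]]=1
E
```

```text
peg [153. 225.] 1 top z 1.3654483070694985 [ 0.48399153 -0.02061932  1.36544831] 1
peg [130. 234.] 1 top z 1.3654483070694985 [ 0.48399153 -0.02061932  1.36544831] 1
peg [147.89230769 241.4       ] 130 top z 1.3654483070694985 [ 0.48399153 -0.02061932  1.36544831] 1
peg [146. 248.] 1 top z 1.3654483070694985 [ 0.48399153 -0.02061932  1.36544831] 1
peg [144. 259.] 1 top z 1.3654483070694985 [ 0.48399153 -0.02061932  1.36544831] 1
peg [149. 260.] 1 top z 1.3654483070694985 [ 0.48399153 -0.02061932  1.36544831] 1
peg [155.56451613 262.56451613] 62 top z 0.07429396539929356 [0.46335118 0.34576412 0.07094027] 27
peg [162. 270.] 1 top z 1.3654483070694985 [ 0.48399153 -0.02061932  1.36544831] 1
peg [150. 278.] 1 top z 1.3654483070694985 [ 0.48399153 -0.02061932  1.36544831] 1
peg [155.62015504 283.63565891] 129 top z 0.10086206123599184 [0.40834397 0.34175302 0.09763253] 16
peg [130. 298.] 1 top z 1.3654483070694985 [ 0.48399153 -0.02061932  1.36544831] 1
(array([1454, 2048,  271,   85, 1388, 1865,  209,    5,   32,   47,  168,
       1018,  571,   88,  478,  262,   40,    4]), array([-0.005,  0.   ,  0.005,  0.01 ,  0.015,  0.02 ,  0.025,  0.03 ,
        0.035,  0.04 ,  0.045,  0.05 ,  0.055,  0.06 ,  0.065,  0.07 ,
        0.075,  0.08 ,  0.085]))
rib [256 191  36  34 424] [0.60828955 0.03284011 0.0542772 ] [ 0.5602379  -0.01941132  0.04701837] [0.65089576 0.07472103 0.05999942]
rib [292 191  25  35 423] [ 0.60335808 -0.04013667  0.05397483] [ 0.5566028  -0.08701662  0.04763202] [ 0.64840659 -0.02081692  0.05989495]
rib [318 191  25  36 429] [ 0.60033247 -0.112229    0.05427607] [ 0.55260391 -0.15711243  0.04701528] [ 0.64728648 -0.0923574   0.05995483]
```

View pics/crop.png

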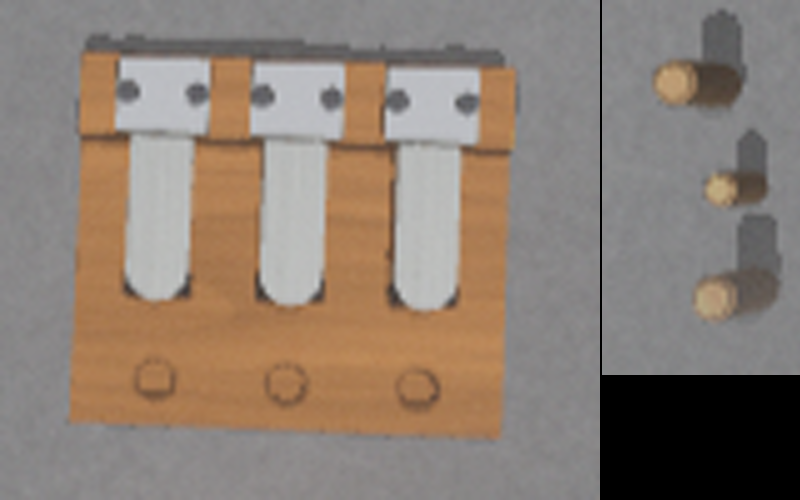

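Run:
```python
from h import *
p=np.load("top0.npz")['p'];cm=eyes.camera_model("top")
f=lambda x,y:((x+.5)/5-.5+240,(y+.5)/5-.5+165)
H=[onz(cm,*f(*q),.02) for q in [(155,379),(287,384),(418,389)]]
print("holes",np.round(H,4))
# base corners on z=.02
C=[onz(cm,*f(*q),.02) for q in [(70,421),(500,436)]]; print("front corners",np.round(C,4),np.linalg.norm(C[0]-C[1]))
yv=H[0]-H[2]; print(np.linalg.norm(yv)/2); yv/=np.linalg.norm(yv); xv=np.array([yv[1],-yv[0],0]);print("x axis",xv,np.degrees(np.arctan2(xv[1],xv[0])))
# ribs centerline: bright mask
hsv=cv2.cvtColor(p,cv2.COLOR_RGB2HSV); m=((hsv[...,1]<45)&(hsv[...,2]>150)).astype(np.uint8); m[:196]=0;m[230:]=0;m[:,:250]=0;m[:,350:]=0
n,l,st,ce=cv2.connectedComponentsWithStats(m)
for i in range(1,n):
    if st[i][4]<100: continue
    v,u=np.nonzero(l==i); Q=np.array([onz(cm,a,b,.054) for a,b in zip(u,v)])
    q=Q[:,:2]@xv[:2]; tip=q.min()-.001; w=Q[:,:2]@yv[:2]
    yc=(w.min()+w.max())/2
    pr=xv*(tip+.012)+yv*yc; print("rib",st[i],"width",np.ptp(w)+.0027,"press",pr)
for h in H: print("press from hole",h+.0535*xv)
hb=[f for f in H]
# pegs side view
for (x,y) in [(720,189)]:
    u,v=(x-602+.5)/5-.5+130,(y+.5)/5-.5+225
    print("peg top",onz(cm,u,v,.07), proj(eyes.camera_model("side"),onz(cm,u,v,.07)),proj(eyes.camera_model("side"),onz(cm,u,v,.07)*[1,1,0]))
ps=np.load("side0.npz")['p']
c=cv2.resize(ps[270:345,190:275],None,fx=6,fy=6,interpolation=cv2.INTER_CUBIC)
d=cv2.resize(ps[170:260,215:340],None,fx=4,fy=4,interpolation=cv2.INTER_CUBIC)
cv2.imwrite("pics/scrop.png",c[:,:,::-1])
s=r.get_state(); print(R(s))
print(eyes.camera_model("wrist"))
```

```text
holes [[ 0.5176  0.0385  0.02  ]
 [ 0.5138 -0.0336  0.02  ]
 [ 0.5099 -0.1051  0.02  ]]
front corners [[ 0.4955  0.0853  0.02  ]
 [ 0.4837 -0.1491  0.02  ]] 0.2347120345712742
0.07192268495068704
x axis [ 0.99857057 -0.05344925  0.        ] -3.0638764224133017
rib [265 196  14  29 342] width 0.03618130588383454 press [0.57135212 0.0358017  0.        ]
rib [292 196  13  30 363] width 0.036288993829125406 press [ 0.56744258 -0.03597691  0.        ]
rib [319 196  13  31 375] width 0.03602602593125023 press [ 0.56362014 -0.10800364  0.        ]
press from hole [0.57105819 0.03568325 0.02      ]
press from hole [ 0.56720643 -0.0364713   0.02      ]
press from hole [ 0.56336977 -0.1079565   0.02      ]
peg top [0.4635421  0.34579894 0.07      ] (np.float64(231.60005604315268), np.float64(296.6611075640175)) (np.float64(233.43396425444348), np.float64(319.1933588722274))
[[ 9.71609404e-01  2.36590180e-01 -5.01819502e-04]
 [ 2.36590680e-01 -9.71608193e-01  1.53942022e-03]
 [-1.23360232e-04 -1.61444098e-03 -9.99998689e-01]]
{'fx': 323.24367353933576, 'fy': 323.24367353933576, 'cx': 273.41899175729344, 'cy': 209.8588997793085, 'pose': array([[ 0.23663264,  0.93364148,  0.26892112,  0.2173857 ],
       [-0.97159804,  0.22781506,  0.06401214, -0.590036  ],
       [-0.00149989, -0.2764306 ,  0.96103271,  0.38422384],
       [ 0.        ,  0.        ,  0.        ,  1.        ]])}
```

View pics/scrop.png

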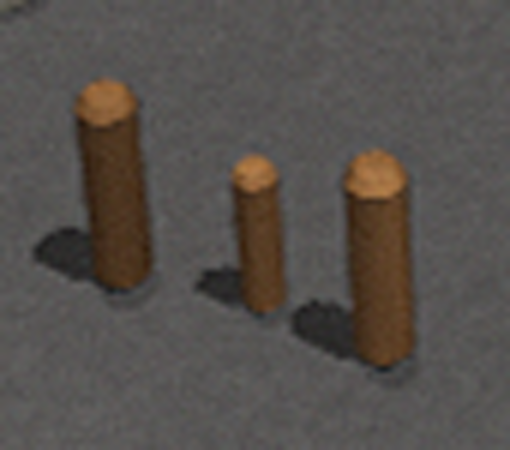

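Chosen: the middle peg, top view (154,263). Its measured top is z≈0.071, it is the smallest, and both views agree. The press points found from the ribs and from the holes agree within 0.5 mm. Now I'll move over the left rib with the jaws shut.

Emit:
servo_tool --deltas '[{"dx": 0.66,"dy": -0.61,"az": 0.2,"hand": 0},{"dx": 1.34,"dy": -1.25,"az": 0.4,"hand": 0},{"dx": 2.01,"dy": -1.87,"az": 0.6,"hand": 0},{"dx": 2.68,"dy": -2.49,"az": 0.8,"hand": 0},{"dx": 3.35,"dy": -3.12,"az": 1.0,"hand": 0},{"dx": 4.02,"dy": -3.74,"az": 1.2,"hand": 0},{"dx": 4.69,"dy": -4.36,"az": 1.4,"hand": 0},{"dx": 5.36,"dy": -4.99,"az": 1.6,"hand": 0},{"dx": 6.03,"dy": -5.61,"az": 1.8,"hand": 0},{"dx": 6.7,"dy": -6.23,"az": 2.0,"hand": 0}]'

```text
schema error: expected keys dx, dy, dz, ax, ay, az, hand
```

```bash
cat > go.py <<'E'
import sys
from h import *
# usage: go.py x y z yaw_deg(of tool x in world)
x,y,z,yaw=map(float,sys.argv[1:5])
from scipy.spatial.transform import Rotation as Ro
s=r.get_state(); M=R(s); c,sn=np.cos(np.radians(yaw)),np.sin(np.radians(yaw))
T=np.array([[c,sn,0],[sn,-c,0],[0,0,-1]])
print("t",s['clock'],"pos",np.round(s['tool_pos'],4),"F",np.round(s['contact_force'],2),"open",round(s['opening'],3),"q",np.round(s['q'],2))
print("d",np.round(M.T@(np.array([x,y,z])-s['tool_pos'])/.06,3),"a",np.round(np.degrees(Ro.from_matrix(M.T@T).as_rotvec())/6,3))
E
python3 go.py .571 .036 .110 -3.06
```

```text
t 0.1 pos [ 0.1477 -0.6068  0.263 ] F [-0.63  0.03  0.04] open 1.003 q [ 1.37  0.69 -0.19  1.57  0.16  0.9  -0.22]
d [ 9.39  -8.735  2.563] a [-0.015  0.003  2.791]
```

Emit:
servo_tool --deltas '[{"dx": 0.67,"dy": -0.62,"dz": 0,"ax": 0,"ay": 0,"az": 0.2,"hand": 0},{"dx": 1.34,"dy": -1.25,"dz": 0,"ax": 0,"ay": 0,"az": 0.4,"hand": 0},{"dx": 2.01,"dy": -1.87,"dz": 0,"ax": 0,"ay": 0,"az": 0.6,"hand": 0},{"dx": 2.68,"dy": -2.49,"dz": 0,"ax": 0,"ay": 0,"az": 0.8,"hand": 0},{"dx": 3.35,"dy": -3.12,"dz": 0,"ax": 0,"ay": 0,"az": 1.0,"hand": 0},{"dx": 4.02,"dy": -3.74,"dz": 0,"ax": 0,"ay": 0,"az": 1.2,"hand": 0},{"dx": 4.69,"dy": -4.36,"dz": 0,"ax": 0,"ay": 0,"az": 1.4,"hand": 0},{"dx": 5.36,"dy": -4.99,"dz": 0,"ax": 0,"ay": 0,"az": 1.6,"hand": 0},{"dx": 6.03,"dy": -5.61,"dz": 0,"ax": 0,"ay": 0,"az": 1.8,"hand": 0},{"dx": 6.7,"dy": -6.23,"dz": 0,"ax": 0,"ay": 0,"az": 2.0,"hand": 0}]'

```text
clock: 1.35
tool_pos: [0.4507, -0.1474, 0.2636]
eef_rot: [1.0, 0.014, -0.0, 0.0]
contact_force: [0.6, -0.7, 0.6]
opening: 0.004
```

```bash
python3 go.py .571 .036 .110 -3.06
```

```text
t 1.35 pos [ 0.4507 -0.1474  0.2636] F [ 0.65 -0.74  0.58] open 0.004 q [ 0.27  0.5  -0.08  2.01  0.06  0.64 -1.39]
d [ 2.092 -2.999  2.559] a [0.001 0.003 0.783]
```

Emit:
servo_tool --deltas '[{"dx": 0.5,"dy": -0.75,"dz": 0.4,"ax": 0,"ay": 0,"az": 0.2,"hand": 0},{"dx": 1.05,"dy": -1.5,"dz": 1.0,"ax": 0,"ay": 0,"az": 0.4,"hand": 0},{"dx": 1.6,"dy": -2.25,"dz": 1.6,"ax": 0,"ay": 0,"az": 0.6,"hand": 0},{"dx": 2.09,"dy": -3.0,"dz": 2.2,"ax": 0,"ay": 0,"az": 0.78,"hand": 0},{"dx": 2.09,"dy": -3.0,"dz": 2.5,"ax": 0,"ay": 0,"az": 0.78,"hand": 0},{"dx": 2.09,"dy": -3.0,"dz": 2.5,"ax": 0,"ay": 0,"az": 0.78,"hand": 0},{"dx": 2.09,"dy": -3.0,"dz": 2.5,"ax": 0,"ay": 0,"az": 0.78,"hand": 0}]'

```text
clock: 2.22
tool_pos: [0.57, 0.0333, 0.1143]
eef_rot: [1.0, -0.027, 0.0, 0.001]
contact_force: [0.2, 0.3, 0.3]
opening: 0.006
```

```bash
python3 go.py .571 .036 .082 -3.06
python3 - <<'E'
from h import *
for n in ("side","wrist"):
    p,d=eyes.snapshot(n); cv2.imwrite(f"pics/{n}1.png",p[150:300,180:400,::-1] if n=="side" else p[:,:,::-1])
print(r.get_state()['contact_force'])
E
```

```text
t 2.225 pos [0.57   0.0333 0.1143] F [0.24 0.26 0.34] open 0.006 q [-0.14  0.83 -0.    1.85  0.01  0.46 -1.77]
d [ 0.015 -0.047  0.539] a [ 0.01  -0.002 -0.004]
[-0.14048173  1.07857294 -0.72923778]
```

View pics/wrist1.png

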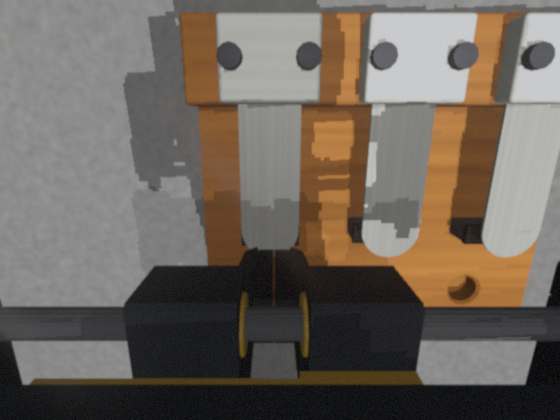

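View pics/side1.png

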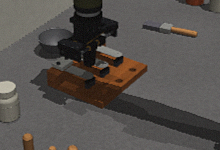

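The fingers are centred over the left rib: wrist view shows the rib at column 270 and the finger gap at 273, so about 3 mm to correct. Approaching to just above contact.

Emit:
servo_tool --deltas '[{"dx": 0.015,"dy": -0.047,"dz": 0.3,"ax": 0,"ay": 0,"az": 0,"hand": 0},{"dx": 0.015,"dy": -0.047,"dz": 0.54,"ax": 0,"ay": 0,"az": 0,"hand": 0},{"dx": 0.015,"dy": -0.047,"dz": 0.54,"ax": 0,"ay": 0,"az": 0,"hand": 0},{"dx": 0.015,"dy": -0.047,"dz": 0.54,"ax": 0,"ay": 0,"az": 0,"hand": 0}]'

```text
clock: 2.82
tool_pos: [0.571, 0.0372, 0.0811]
eef_rot: [1.0, -0.026, -0.0, 0.0]
contact_force: [0.9, -0.3, 0.0]
opening: 0.008
```

Emit:
servo_tool --deltas '[{"dx": 0,"dy": 0,"dz": 0.05,"ax": 0,"ay": 0,"az": 0,"hand": 0},{"dx": 0,"dy": 0,"dz": 0.1,"ax": 0,"ay": 0,"az": 0,"hand": 0},{"dx": 0,"dy": 0,"dz": 0.1,"ax": 0,"ay": 0,"az": 0,"hand": 0},{"dx": 0,"dy": 0,"dz": 0.1,"ax": 0,"ay": 0,"az": 0,"hand": 0}]'

```text
clock: 3.32
tool_pos: [0.5715, 0.0373, 0.0757]
eef_rot: [1.0, -0.026, 0.0, 0.0]
contact_force: [0.6, 0.1, 4.8]
opening: 0.002
```

Emit:
servo_tool --deltas '[{"dx": 0,"dy": 0,"dz": 0.03,"ax": 0,"ay": 0,"az": 0,"hand": 0},{"dx": 0,"dy": 0,"dz": 0.03,"ax": 0,"ay": 0,"az": 0,"hand": 0}]'

```text
clock: 3.58
tool_pos: [0.5716, 0.0373, 0.0738]
eef_rot: [1.0, -0.026, 0.001, 0.0]
contact_force: [1.2, -0.2, 5.4]
opening: 0.008
```

Emit:
servo_tool --deltas '[{"dx": 0,"dy": 0,"dz": 0.02,"ax": 0,"ay": 0,"az": 0,"hand": 0},{"dx": 0,"dy": 0,"dz": 0.02,"ax": 0,"ay": 0,"az": 0,"hand": 0}]'

```text
clock: 3.82
tool_pos: [0.5717, 0.0373, 0.0727]
eef_rot: [1.0, -0.026, 0.001, -0.0]
contact_force: [-0.5, -0.5, 7.5]
opening: 0.005
```

Emit:
servo_tool --deltas '[{"dx": 0,"dy": 0,"dz": 0.015,"ax": 0,"ay": 0,"az": 0,"hand": 0},{"dx": 0,"dy": 0,"dz": 0.015,"ax": 0,"ay": 0,"az": 0,"hand": 0}]'

```text
clock: 4.08
tool_pos: [0.5717, 0.0374, 0.0719]
eef_rot: [1.0, -0.026, 0.001, -0.0]
contact_force: [-0.9, -0.4, 8.0]
opening: 0.004
```

```bash
python3 go.py .571 .036 .082 -3.06
```

```text
t 4.075 pos [0.5717 0.0374 0.0719] F [-0.87 -0.44  7.98] open 0.004 q [-0.14  0.91 -0.    1.86  0.01  0.37 -1.78]
d [-0.01   0.023 -0.168] a [-0.001 -0.013  0.01 ]
```

Emit:
servo_tool --deltas '[{"dx": 0,"dy": 0,"dz": 0.012,"ax": 0,"ay": 0,"az": 0,"hand": 0},{"dx": 0,"dy": 0,"dz": 0.012,"ax": 0,"ay": 0,"az": 0,"hand": 0}]'

```text
clock: 4.32
tool_pos: [0.5718, 0.0374, 0.0713]
eef_rot: [1.0, -0.026, 0.001, -0.0]
contact_force: [-1.0, -0.1, 8.9]
opening: 0.011
```

Emit:
servo_tool --deltas '[{"dx": 0,"dy": 0,"dz": 0.01,"ax": 0,"ay": 0,"az": 0,"hand": 0},{"dx": 0,"dy": 0,"dz": 0.01,"ax": 0,"ay": 0,"az": 0,"hand": 0}]'

```text
clock: 4.58
tool_pos: [0.5718, 0.0373, 0.0711]
eef_rot: [1.0, -0.026, 0.001, -0.0]
contact_force: [-0.8, 0.1, 11.9]
opening: 0.007
```

At 0.0711 the force rises sharply (+3 N in 0.2 mm), so this is the stop. Holding there for 0.6 s, then releasing.

Emit:
servo_tool --deltas '[{"dx": 0,"dy": 0,"dz": 0.003,"ax": 0,"ay": 0,"az": 0,"hand": 0},{"dx": 0,"dy": 0,"dz": 0.003,"ax": 0,"ay": 0,"az": 0,"hand": 0},{"dx": 0,"dy": 0,"dz": 0.003,"ax": 0,"ay": 0,"az": 0,"hand": 0},{"dx": 0,"dy": 0,"dz": 0.003,"ax": 0,"ay": 0,"az": 0,"hand": 0},{"dx": 0,"dy": 0,"dz": 0.003,"ax": 0,"ay": 0,"az": 0,"hand": 0}]'

```text
clock: 5.2
tool_pos: [0.5718, 0.0373, 0.0711]
eef_rot: [1.0, -0.026, 0.001, -0.0]
contact_force: [-1.7, -0.7, 12.6]
opening: 0.004
```

Emit:
servo_tool --deltas '[{"dx": 0,"dy": 0,"dz": -0.1,"ax": 0,"ay": 0,"az": 0,"hand": 0},{"dx": 0,"dy": 0,"dz": -0.4,"ax": 0,"ay": 0,"az": 0,"hand": 0},{"dx": 0,"dy": 0,"dz": -0.5,"ax": 0,"ay": 0,"az": 0,"hand": 0},{"dx": 0,"dy": 0,"dz": -0.5,"ax": 0,"ay": 0,"az": 0,"hand": 0}]'

```text
clock: 5.7
tool_pos: [0.5713, 0.0374, 0.1004]
eef_rot: [1.0, -0.026, 0.0, -0.0]
contact_force: [0.4, -0.5, -0.4]
opening: 0.005
```

```bash
python3 go.py .5675 -.036 .082 -3.06
```

```text
t 5.7 pos [0.5713 0.0374 0.1004] F [ 0.37 -0.45 -0.39] open 0.005 q [-0.14  0.86 -0.    1.85  0.01  0.43 -1.78]
d [0.    1.226 0.307] a [-0.001 -0.007  0.011]
```

Emit:
servo_tool --deltas '[{"dx": 0,"dy": 0.6,"dz": 0,"ax": 0,"ay": 0,"az": 0,"hand": 0},{"dx": 0,"dy": 1.22,"dz": 0,"ax": 0,"ay": 0,"az": 0,"hand": 0},{"dx": 0,"dy": 1.22,"dz": 0.2,"ax": 0,"ay": 0,"az": 0,"hand": 0},{"dx": 0,"dy": 1.22,"dz": 0.35,"ax": 0,"ay": 0,"az": 0,"hand": 0},{"dx": 0,"dy": 1.22,"dz": 0.42,"ax": 0,"ay": 0,"az": 0,"hand": 0},{"dx": 0,"dy": 1.22,"dz": 0.42,"ax": 0,"ay": 0,"az": 0,"hand": 0},{"dx": 0,"dy": 1.22,"dz": 0.42,"ax": 0,"ay": 0,"az": 0,"hand": 0}]'

```text
clock: 6.58
tool_pos: [0.5673, -0.0347, 0.0748]
eef_rot: [1.0, -0.026, -0.0, -0.0]
contact_force: [-0.9, 0.7, 0.7]
opening: 0.009
```

Emit:
servo_tool --deltas '[{"dx": 0,"dy": 0,"dz": 0.03,"ax": 0,"ay": 0,"az": 0,"hand": 0},{"dx": 0,"dy": 0,"dz": 0.03,"ax": 0,"ay": 0,"az": 0,"hand": 0}]'

```text
clock: 6.82
tool_pos: [0.5676, -0.0353, 0.0731]
eef_rot: [1.0, -0.026, 0.0, -0.0]
contact_force: [-0.9, 1.5, 1.6]
opening: 0.005
```

Emit:
servo_tool --deltas '[{"dx": 0,"dy": 0,"dz": 0.03,"ax": 0,"ay": 0,"az": 0,"hand": 0},{"dx": 0,"dy": 0,"dz": 0.03,"ax": 0,"ay": 0,"az": 0,"hand": 0}]'

```text
clock: 7.08
tool_pos: [0.5677, -0.0356, 0.0712]
eef_rot: [1.0, -0.026, 0.0, -0.0]
contact_force: [0.5, 1.5, 2.5]
opening: 0.005
```

Emit:
servo_tool --deltas '[{"dx": 0,"dy": 0,"dz": 0.02,"ax": 0,"ay": 0,"az": 0,"hand": 0},{"dx": 0,"dy": 0,"dz": 0.02,"ax": 0,"ay": 0,"az": 0,"hand": 0}]'

```text
clock: 7.32
tool_pos: [0.5677, -0.0357, 0.07]
eef_rot: [1.0, -0.026, 0.0, -0.0]
contact_force: [0.8, 1.3, 2.3]
opening: 0.002
```

Emit:
servo_tool --deltas '[{"dx": 0,"dy": 0,"dz": 0.02,"ax": 0,"ay": 0,"az": 0,"hand": 0},{"dx": 0,"dy": 0,"dz": 0.02,"ax": 0,"ay": 0,"az": 0,"hand": 0}]'

```text
clock: 7.58
tool_pos: [0.5676, -0.0358, 0.0687]
eef_rot: [1.0, -0.026, 0.0, 0.0]
contact_force: [0.9, 0.8, 3.8]
opening: 0.008
```

Emit:
servo_tool --deltas '[{"dx": 0,"dy": 0,"dz": 0.015,"ax": 0,"ay": 0,"az": 0,"hand": 0},{"dx": 0,"dy": 0,"dz": 0.015,"ax": 0,"ay": 0,"az": 0,"hand": 0}]'

```text
clock: 7.82
tool_pos: [0.5676, -0.0358, 0.0679]
eef_rot: [1.0, -0.026, 0.0, 0.0]
contact_force: [1.3, 0.3, 2.2]
opening: 0.003
```

Emit:
servo_tool --deltas '[{"dx": 0,"dy": 0,"dz": 0.015,"ax": 0,"ay": 0,"az": 0,"hand": 0},{"dx": 0,"dy": 0,"dz": 0.015,"ax": 0,"ay": 0,"az": 0,"hand": 0}]'

```text
clock: 8.07
tool_pos: [0.5677, -0.0358, 0.0676]
eef_rot: [1.0, -0.026, 0.001, 0.0]
contact_force: [0.6, 1.1, 9.1]
opening: 0.006
```

Emit:
servo_tool --deltas '[{"dx": 0,"dy": 0,"dz": 0.015,"ax": 0,"ay": 0,"az": 0,"hand": 0},{"dx": 0,"dy": 0,"dz": 0.015,"ax": 0,"ay": 0,"az": 0,"hand": 0}]'

```text
clock: 8.32
tool_pos: [0.5677, -0.0359, 0.0674]
eef_rot: [1.0, -0.026, 0.001, 0.0]
contact_force: [-0.6, 1.1, 14.3]
opening: 0.003
```

Stop reached at 0.0676–0.0674, with free force about 3 N. Backing off a hair, holding, then releasing and moving to the right rib.

Emit:
servo_tool --deltas '[{"dx": 0,"dy": 0,"dz": -0.007,"ax": 0,"ay": 0,"az": 0,"hand": 0},{"dx": 0,"dy": 0,"dz": -0.007,"ax": 0,"ay": 0,"az": 0,"hand": 0},{"dx": 0,"dy": 0,"dz": -0.007,"ax": 0,"ay": 0,"az": 0,"hand": 0},{"dx": 0,"dy": 0,"dz": -0.007,"ax": 0,"ay": 0,"az": 0,"hand": 0},{"dx": 0,"dy": 0,"dz": -0.007,"ax": 0,"ay": 0,"az": 0,"hand": 0}]'

```text
clock: 8.95
tool_pos: [0.5677, -0.0359, 0.0675]
eef_rot: [1.0, -0.026, 0.001, 0.0]
contact_force: [-0.9, 0.3, 11.4]
opening: 0.004
```

Emit:
servo_tool --deltas '[{"dx": 0,"dy": 0,"dz": -0.1,"ax": 0,"ay": 0,"az": 0,"hand": 0},{"dx": 0,"dy": 0,"dz": -0.4,"ax": 0,"ay": 0,"az": 0,"hand": 0},{"dx": 0,"dy": 0,"dz": -0.55,"ax": 0,"ay": 0,"az": 0,"hand": 0},{"dx": 0,"dy": 0,"dz": -0.55,"ax": 0,"ay": 0,"az": 0,"hand": 0}]'

```text
clock: 9.45
tool_pos: [0.5676, -0.036, 0.1003]
eef_rot: [1.0, -0.026, 0.001, 0.0]
contact_force: [0.3, 0.4, -0.2]
opening: 0.003
```

```bash
python3 go.py .5635 -.108 .077 -3.06
```

```text
t 9.45 pos [ 0.5676 -0.036   0.1003] F [ 0.28  0.39 -0.16] open 0.003 q [-0.    0.86 -0.02  1.86  0.04  0.42 -1.68]
d [-0.005  1.203  0.389] a [ 0.002 -0.011  0.008]
```

Emit:
servo_tool --deltas '[{"dx": 0,"dy": 0.6,"dz": 0,"ax": 0,"ay": 0,"az": 0,"hand": 0},{"dx": 0,"dy": 1.2,"dz": 0,"ax": 0,"ay": 0,"az": 0,"hand": 0},{"dx": 0,"dy": 1.2,"dz": 0.2,"ax": 0,"ay": 0,"az": 0,"hand": 0},{"dx": 0,"dy": 1.2,"dz": 0.35,"ax": 0,"ay": 0,"az": 0,"hand": 0},{"dx": 0,"dy": 1.2,"dz": 0.42,"ax": 0,"ay": 0,"az": 0,"hand": 0},{"dx": 0,"dy": 1.2,"dz": 0.42,"ax": 0,"ay": 0,"az": 0,"hand": 0},{"dx": 0,"dy": 1.2,"dz": 0.42,"ax": 0,"ay": 0,"az": 0,"hand": 0}]'

```text
clock: 10.32
tool_pos: [0.5632, -0.1065, 0.0743]
eef_rot: [1.0, -0.026, -0.0, -0.0]
contact_force: [-1.1, 1.2, 2.2]
opening: 0.002
```

Emit:
servo_tool --deltas '[{"dx": 0,"dy": 0,"dz": 0.03,"ax": 0,"ay": 0,"az": 0,"hand": 0},{"dx": 0,"dy": 0,"dz": 0.03,"ax": 0,"ay": 0,"az": 0,"hand": 0}]'

```text
clock: 10.58
tool_pos: [0.5633, -0.1068, 0.0725]
eef_rot: [1.0, -0.026, -0.0, -0.0]
contact_force: [-3.1, 2.8, 3.4]
opening: 0.007
```

Emit:
servo_tool --deltas '[{"dx": 0,"dy": 0,"dz": 0.03,"ax": 0,"ay": 0,"az": 0,"hand": 0},{"dx": 0,"dy": 0,"dz": 0.03,"ax": 0,"ay": 0,"az": 0,"hand": 0}]'

```text
clock: 10.82
tool_pos: [0.5635, -0.107, 0.0706]
eef_rot: [1.0, -0.026, -0.0, -0.0]
contact_force: [-2.2, 3.5, 4.6]
opening: 0.005
```

Emit:
servo_tool --deltas '[{"dx": 0,"dy": 0,"dz": 0.015,"ax": 0,"ay": 0,"az": 0,"hand": 0},{"dx": 0,"dy": 0,"dz": 0.015,"ax": 0,"ay": 0,"az": 0,"hand": 0}]'

```text
clock: 11.08
tool_pos: [0.5637, -0.1072, 0.0698]
eef_rot: [1.0, -0.026, 0.0, -0.0]
contact_force: [-1.5, 3.0, 4.0]
opening: 0.006
```

Emit:
servo_tool --deltas '[{"dx": 0,"dy": 0,"dz": 0.012,"ax": 0,"ay": 0,"az": 0,"hand": 0},{"dx": 0,"dy": 0,"dz": 0.012,"ax": 0,"ay": 0,"az": 0,"hand": 0}]'

```text
clock: 11.32
tool_pos: [0.5637, -0.1073, 0.0694]
eef_rot: [1.0, -0.026, 0.0, -0.0]
contact_force: [-2.5, 4.0, 7.2]
opening: 0.005
```

Emit:
servo_tool --deltas '[{"dx": 0,"dy": 0,"dz": 0.01,"ax": 0,"ay": 0,"az": 0,"hand": 0},{"dx": 0,"dy": 0,"dz": 0.01,"ax": 0,"ay": 0,"az": 0,"hand": 0}]'

```text
clock: 11.58
tool_pos: [0.5637, -0.1074, 0.0693]
eef_rot: [1.0, -0.026, 0.0, -0.0]
contact_force: [-2.8, 3.7, 11.3]
opening: 0.002
```

On the right rib's stop at 0.0693. Free force before it was about 5 N, or 0.55 N/mm. Hold and release.

Emit:
servo_tool --deltas '[{"dx": 0,"dy": 0,"dz": 0,"ax": 0,"ay": 0,"az": 0,"hand": 0},{"dx": 0,"dy": 0,"dz": 0,"ax": 0,"ay": 0,"az": 0,"hand": 0},{"dx": 0,"dy": 0,"dz": 0,"ax": 0,"ay": 0,"az": 0,"hand": 0},{"dx": 0,"dy": 0,"dz": 0,"ax": 0,"ay": 0,"az": 0,"hand": 0},{"dx": 0,"dy": 0,"dz": 0,"ax": 0,"ay": 0,"az": 0,"hand": 0}]'

```text
clock: 12.2
tool_pos: [0.5638, -0.1073, 0.0693]
eef_rot: [1.0, -0.026, 0.0, -0.0]
contact_force: [-2.9, 4.3, 11.3]
opening: 0.005
```

Emit:
servo_tool --deltas '[{"dx": 0,"dy": 0,"dz": -0.1,"ax": 0,"ay": 0,"az": 0,"hand": 0},{"dx": 0,"dy": 0,"dz": -0.5,"ax": 0,"ay": 0,"az": 0,"hand": 0},{"dx": 0,"dy": 0,"dz": -1.2,"ax": 0,"ay": 0,"az": 0,"hand": 0},{"dx": 0,"dy": 0,"dz": -2,"ax": 0,"ay": 0,"az": 0,"hand": 0},{"dx": 0,"dy": 0,"dz": -2.2,"ax": 0,"ay": 0,"az": 0,"hand": 0},{"dx": 0,"dy": 0,"dz": -2.2,"ax": 0,"ay": 0,"az": 0,"hand": 0}]'

```text
clock: 12.95
tool_pos: [0.564, -0.1086, 0.2007]
eef_rot: [1.0, -0.027, 0.001, 0.001]
contact_force: [0.3, -0.0, -0.7]
opening: 0.005
```

```bash
python3 go.py .4635 .3458 .2 -3.06
python3 - <<'E'
from h import *
p=np.load("top0.npz")['p'];cm=eyes.camera_model("top")
for u,v in [(147,241),(145,241),(153,285),(191,175)]: print(onz(cm,u,v,.1))
E
```

```text
t 12.95 pos [ 0.564  -0.1086  0.2007] F [ 0.27 -0.05 -0.68] open 0.005 q [ 0.14  0.7  -0.06  1.79  0.06  0.65 -1.57]
d [-2.077 -7.473 -0.   ] a [ 0.01  -0.016 -0.001]
[0.51907125 0.35410619 0.1       ]
[0.51915201 0.35928486 0.1       ]
[0.40668908 0.33704988 0.1       ]
[0.68937312 0.24122253 0.1       ]
```

Stiffness from the presses (fingertip rates): left ~1.15 N/mm, right ~0.55, middle ~0.3. The left rib is stiffest, so the left hole gets the peg. Going over the peg.

Emit:
servo_tool --deltas '[{"dx": -0.23,"dy": -0.83,"dz": 0,"ax": 0,"ay": 0,"az": 0,"hand": 45},{"dx": -0.46,"dy": -1.66,"dz": 0,"ax": 0,"ay": 0,"az": 0,"hand": 45},{"dx": -0.69,"dy": -2.49,"dz": 0,"ax": 0,"ay": 0,"az": 0,"hand": 45},{"dx": -0.92,"dy": -3.32,"dz": 0,"ax": 0,"ay": 0,"az": 0,"hand": 45},{"dx": -1.15,"dy": -4.15,"dz": 0,"ax": 0,"ay": 0,"az": 0,"hand": 45},{"dx": -1.38,"dy": -4.98,"dz": 0,"ax": 0,"ay": 0,"az": 0,"hand": 45},{"dx": -1.61,"dy": -5.81,"dz": 0,"ax": 0,"ay": 0,"az": 0,"hand": 45},{"dx": -1.85,"dy": -6.65,"dz": 0,"ax": 0,"ay": 0,"az": 0,"hand": 45},{"dx": -2.08,"dy": -7.47,"dz": 0,"ax": 0,"ay": 0,"az": 0,"hand": 45},{"dx": -2.08,"dy": -7.47,"dz": 0,"ax": 0,"ay": 0,"az": 0,"hand": 45}]'

```text
clock: 14.2
tool_pos: [0.4594, 0.3515, 0.1981]
eef_rot: [1.0, -0.022, -0.001, -0.001]
contact_force: [0.5, 0.3, -0.7]
opening: 0.507
```

Emit:
servo_tool --deltas '[{"dx": 0,"dy": 0,"dz": 0,"ax": 0,"ay": 0,"az": 0,"hand": 45},{"dx": 0,"dy": 0,"dz": 0,"ax": 0,"ay": 0,"az": 0,"hand": 45}]'

```text
clock: 14.45
tool_pos: [0.463, 0.3441, 0.1996]
eef_rot: [1.0, -0.028, -0.0, 0.001]
contact_force: [1.1, 0.5, 0.2]
opening: 0.511
```

```bash
python3 go.py .4635 .3458 .070 -3.06
python3 - <<'E'
from h import *
cm=eyes.camera_model("wrist")
p,d=eyes.snapshot("wrist"); np.savez("w2.npz",p=p,d=d); 
print("predicted peg top px",proj(cm,[.4635,.3458,.07]), "foot",proj(cm,[.4635,.3458,0]))
cv2.imwrite("pics/w2.png",p[:,:,::-1])
import pickle; pickle.dump(cm,open("w2.pkl","wb"))
E
```

```text
t 14.45 pos [0.463  0.3441 0.1996] F [1.14 0.5  0.23] open 0.511 q [-0.75  0.71  0.06  1.78 -0.06  0.65 -2.29]
d [ 0.008 -0.034  2.16 ] a [ 0.024  0.004 -0.019]
predicted peg top px (np.float64(270.9973421233708), np.float64(208.77827965022558)) foot (np.float64(271.296839673125), np.float64(189.9183375619707))
```

View pics/w2.png

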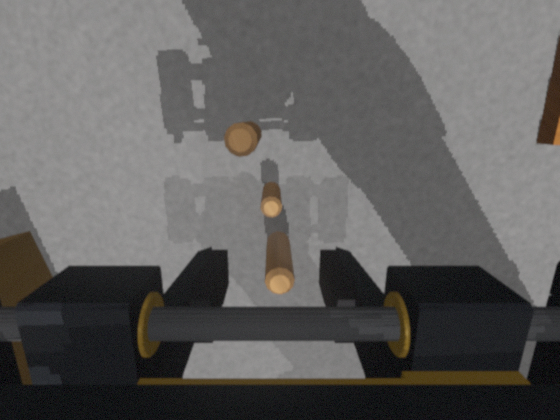

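The wrist view shows the small peg's top at (271,207). I predicted (271,209), so the position holds to about 1 mm. The two taller pegs at (242,138) and (280,280) stay clear of the jaws. Descending.

Emit:
servo_tool --deltas '[{"dx": 0.008,"dy": -0.02,"dz": 0.5,"ax": 0,"ay": 0,"az": 0,"hand": 45},{"dx": 0.008,"dy": -0.02,"dz": 1.0,"ax": 0,"ay": 0,"az": 0,"hand": 45},{"dx": 0.008,"dy": -0.02,"dz": 1.5,"ax": 0,"ay": 0,"az": 0,"hand": 45},{"dx": 0.008,"dy": -0.02,"dz": 1.9,"ax": 0,"ay": 0,"az": 0,"hand": 45},{"dx": 0.008,"dy": -0.02,"dz": 2.15,"ax": 0,"ay": 0,"az": 0,"hand": 45},{"dx": 0.008,"dy": -0.02,"dz": 2.15,"ax": 0,"ay": 0,"az": 0,"hand": 45},{"dx": 0.008,"dy": -0.02,"dz": 2.15,"ax": 0,"ay": 0,"az": 0,"hand": 45},{"dx": 0.008,"dy": -0.02,"dz": 2.15,"ax": 0,"ay": 0,"az": 0,"hand": 45}]'

```text
clock: 15.5
tool_pos: [0.4634, 0.348, 0.0724]
eef_rot: [1.0, -0.026, 0.001, -0.001]
contact_force: [-0.1, -1.1, 1.1]
opening: 0.507
```

```bash
python3 go.py .4635 .3458 .070 -3.06
```

```text
t 15.5 pos [0.4634 0.348  0.0724] F [-0.13 -1.1   1.08] open 0.507 q [-0.74  0.91  0.03  1.84 -0.06  0.39 -2.29]
d [0.003 0.037 0.039] a [-0.011 -0.013  0.009]
```

Emit:
servo_tool --deltas '[{"dx": 0,"dy": 0.035,"dz": 0.04,"ax": 0,"ay": 0,"az": 0,"hand": 45},{"dx": 0,"dy": 0.035,"dz": 0.04,"ax": 0,"ay": 0,"az": 0,"hand": 30},{"dx": 0,"dy": 0.035,"dz": 0.04,"ax": 0,"ay": 0,"az": 0,"hand": 22},{"dx": 0,"dy": 0.035,"dz": 0.04,"ax": 0,"ay": 0,"az": 0,"hand": 10},{"dx": 0,"dy": 0.035,"dz": 0.04,"ax": 0,"ay": 0,"az": 0,"hand": 10},{"dx": 0,"dy": 0.035,"dz": 0.04,"ax": 0,"ay": 0,"az": 0,"hand": 10}]' --newtons 15

```text
clock: 16.25
tool_pos: [0.4628, 0.3456, 0.069]
eef_rot: [1.0, -0.026, 0.0, 0.0]
contact_force: [0.1, -0.2, 0.6]
opening: 0.2
```

```bash
python3 go.py .5176 .0385 .13 -3.06
```

```text
t 16.25 pos [0.4628 0.3456 0.069 ] F [ 0.13 -0.19  0.64] open 0.2 q [-0.74  0.92  0.03  1.84 -0.06  0.38 -2.28]
d [ 1.18   5.063 -1.016] a [ 0.    -0.     0.011]
```

The opening is 17.6 mm, so the peg is gripped. Lift and carry it to the hole.

Emit:
servo_tool --deltas '[{"dx": 0,"dy": 0,"dz": -0.4,"ax": 0,"ay": 0,"az": 0,"hand": 10},{"dx": 0,"dy": 0,"dz": -0.9,"ax": 0,"ay": 0,"az": 0,"hand": 10},{"dx": 0.1,"dy": 0.6,"dz": -1.2,"ax": 0,"ay": 0,"az": 0,"hand": 10},{"dx": 0.3,"dy": 1.4,"dz": -1.2,"ax": 0,"ay": 0,"az": 0,"hand": 10},{"dx": 0.5,"dy": 2.2,"dz": -1.2,"ax": 0,"ay": 0,"az": 0,"hand": 10},{"dx": 0.7,"dy": 3.0,"dz": -1.2,"ax": 0,"ay": 0,"az": 0,"hand": 10},{"dx": 0.9,"dy": 3.8,"dz": -1.2,"ax": 0,"ay": 0,"az": 0,"hand": 10},{"dx": 1.08,"dy": 4.5,"dz": -1.0,"ax": 0,"ay": 0,"az": 0,"hand": 10},{"dx": 1.18,"dy": 5.06,"dz": -0.9,"ax": 0,"ay": 0,"az": 0,"hand": 10},{"dx": 1.18,"dy": 5.06,"dz": -0.9,"ax": 0,"ay": 0,"az": 0,"hand": 10}]'

```text
clock: 17.5
tool_pos: [0.5174, 0.0348, 0.1226]
eef_rot: [1.0, -0.029, -0.0, 0.001]
contact_force: [-0.3, 0.8, -0.3]
opening: 0.198
```

Emit:
servo_tool --deltas '[{"dx": 0,"dy": 0,"dz": 0,"ax": 0,"ay": 0,"az": 0,"hand": 10},{"dx": 0,"dy": 0,"dz": 0,"ax": 0,"ay": 0,"az": 0,"hand": 10},{"dx": 0,"dy": 0,"dz": 0,"ax": 0,"ay": 0,"az": 0,"hand": 10}]'

```text
clock: 17.88
tool_pos: [0.5176, 0.04, 0.1232]
eef_rot: [1.0, -0.025, 0.0, -0.0]
contact_force: [-0.1, 0.0, 0.1]
opening: 0.197
```

```bash
python3 go.py .5176 .0385 .10 -3.06
python3 - <<'E'
from h import *
cs=eyes.camera_model("side"); p,_=eyes.snapshot("side")
t,_2=eyes.snapshot("top"); 
w,_=eyes.snapshot("wrist"); cv2.imwrite("pics/w3.png",w[:,:,::-1])
print("hole px",proj(cs,[.5176,.0385,.02]))
cv2.imwrite("pics/s3.png",cv2.resize(p[170:280,220:360],None,fx=5,fy=5,interpolation=cv2.INTER_CUBIC)[:,:,::-1])
E
```

```text
t 17.875 pos [0.5176 0.04   0.1232] F [-0.13  0.02  0.14] open 0.197 q [-0.14  0.78 -0.04  2.    0.08  0.36 -1.87]
d [0.001 0.025 0.386] a [-0.005 -0.002  0.03 ]
hole px (np.float64(283.8345690801412), np.float64(241.25318370566217))
```

View pics/s3.png

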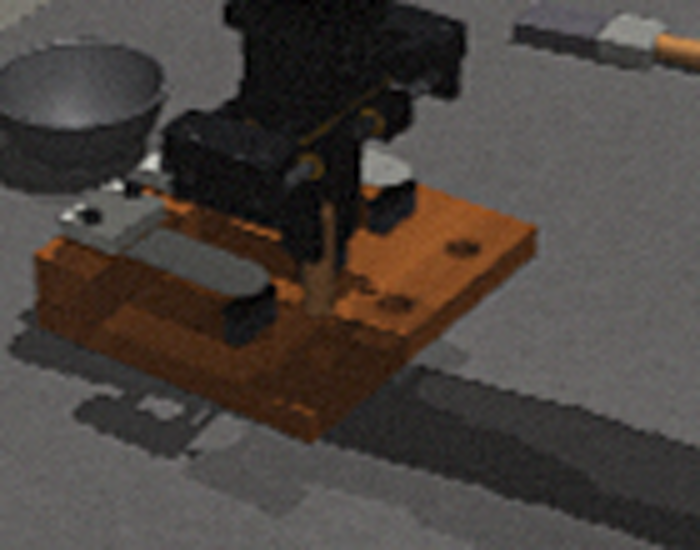

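View pics/w3.png

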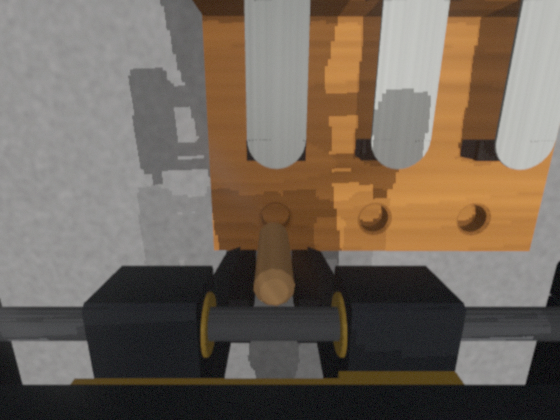

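Run:
```python
from h import *
cm=eyes.camera_model("wrist")
w,_=eyes.snapshot("wrist"); c=w[185:255,235:505]
cv2.imwrite("pics/w4.png",cv2.resize(c,None,fx=2.9,fy=2.9,interpolation=cv2.INTER_CUBIC)[:,:,::-1])
for h in [(.5176,.0385),(.5138,-.0336),(.5099,-.1051)]:
    q=proj(cm,[*h,.02]); print(np.round(q,1),np.round([(q[0]-235)*2.9,(q[1]-185)*2.9],0))
s=r.get_state(); print(s['tool_pos'],s['clock'])
M=R(s); foot=s['tool_pos']+np.array([.0007,0,0])+ M[:,2]*.069
print("foot predicted px",proj(cm,foot),foot)
```

```text
[274.6 219.3] [115.  99.]
[373.7 219.4] [402. 100.]
[472.  219.7] [687. 101.]
[0.51761327 0.03905614 0.12308497] 18.075
foot predicted px (np.float64(273.86012072691443), np.float64(234.81088173340544)) [0.51832308 0.0390542  0.05408497]
```

View pics/w4.png

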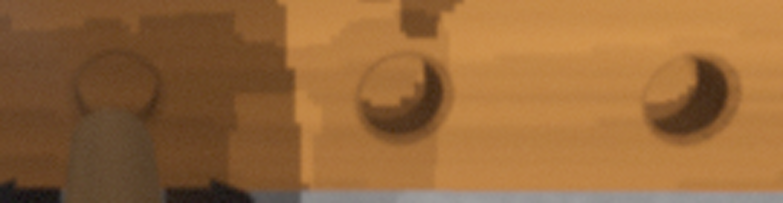

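Run:
```python
from h import *
cm=eyes.camera_model("wrist"); cs=eyes.camera_model("side")
s=r.get_state(); tp=s['tool_pos']; print(np.round(tp,4))
c=tp+np.array([.0007,0,0])
a=np.linspace(0,2*np.pi,60)
for off,rad in [(.001,.009),(-.066,.009),(-.069,.006)]:
    P=[proj(cm,c+[rad*np.cos(t),rad*np.sin(t),off]) for t in a]; P=np.array(P); print("wrist",off,P.min(0),P.max(0))
    P=np.array([proj(cs,c+[rad*np.cos(t),rad*np.sin(t),off]) for t in a]); print("side crop5", (P.min(0)-[220,170])*5,(P.max(0)-[220,170])*5)
w,_=eyes.snapshot("wrist")
cv2.imwrite("pics/w5.png",cv2.resize(w[195:310,220:330],None,fx=5,fy=5,interpolation=cv2.INTER_CUBIC)[:,:,::-1])
p,_=eyes.snapshot("side")
cv2.imwrite("pics/s5.png",cv2.resize(p[200:245,260:310],None,fx=10,fy=10,interpolation=cv2.INTER_CUBIC)[:,:,::-1])
```

```text
[0.5176 0.0391 0.1231]
wrist 0.001 [252.16132996 274.04180461] [295.22235402 312.3321844 ]
side crop5 [299.54292825 190.82872544] [332.71244986 208.27895817]
wrist -0.066 [258.98735992 222.71866091] [288.1467153  250.06553144]
side crop5 [300.90995521 292.86918057] [333.24550104 311.00014422]
wrist -0.069 [263.98311605 225.78346393] [283.14359631 243.78139351]
side crop5 [306.34929333 300.31601032] [327.8831269  312.42197617]
```

View pics/w5.png

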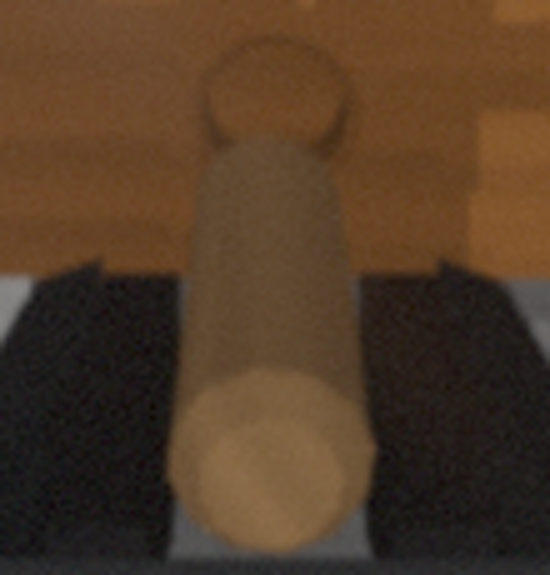

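View pics/s5.png

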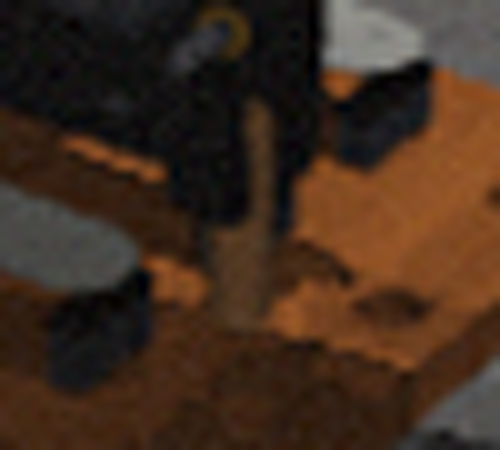

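The wrist view shows the peg foot about 1 mm left of the left hole's axis. x agrees, and the tilt is at most ~0.03 rad. Correcting and lowering to the mouth.

Emit:
servo_tool --deltas '[{"dx": 0,"dy": 0.017,"dz": 0.2,"ax": 0,"ay": 0,"az": 0,"hand": 10},{"dx": 0,"dy": 0.017,"dz": 0.4,"ax": 0,"ay": 0,"az": 0,"hand": 10},{"dx": 0,"dy": 0.017,"dz": 0.5,"ax": 0,"ay": 0,"az": 0,"hand": 10},{"dx": 0,"dy": 0.017,"dz": 0.5,"ax": 0,"ay": 0,"az": 0,"hand": 10},{"dx": 0,"dy": 0.017,"dz": 0.5,"ax": 0,"ay": 0,"az": 0,"hand": 10}]'

```text
clock: 18.8
tool_pos: [0.5177, 0.0377, 0.093]
eef_rot: [1.0, -0.026, 0.0, 0.0]
contact_force: [0.0, 0.2, -0.4]
opening: 0.199
```

```bash
python3 go.py .5174 .0381 .082 -3.06;  python3 - <<'E'
from h import *
w,_=eyes.snapshot("wrist")
cv2.imwrite("pics/w6.png",cv2.resize(w[195:310,220:330],None,fx=5,fy=5,interpolation=cv2.INTER_CUBIC)[:,:,::-1])
E
```

```text
t 18.8 pos [0.5177 0.0377 0.093 ] F [ 0.02  0.2  -0.37] open 0.199 q [-0.14  0.84 -0.04  2.01  0.09  0.29 -1.87]
d [-0.005 -0.007  0.184] a [ 0.    -0.002  0.01 ]
```

View pics/w6.png

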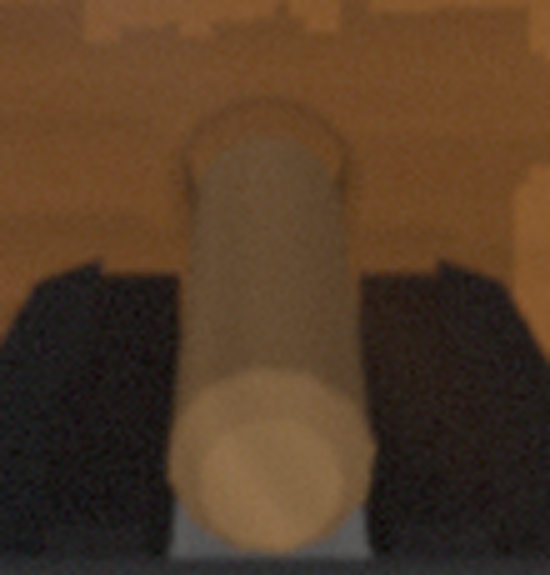

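Emit:
servo_tool --deltas '[{"dx": 0.006,"dy": 0,"dz": 0.06,"ax": 0,"ay": 0,"az": 0,"hand": 10},{"dx": 0.006,"dy": 0,"dz": 0.12,"ax": 0,"ay": 0,"az": 0,"hand": 10},{"dx": 0.006,"dy": 0,"dz": 0.15,"ax": 0,"ay": 0,"az": 0,"hand": 10},{"dx": 0.006,"dy": 0,"dz": 0.15,"ax": 0,"ay": 0,"az": 0,"hand": 10}]'

```text
clock: 19.35
tool_pos: [0.5178, 0.0376, 0.0838]
eef_rot: [1.0, -0.026, -0.0, 0.0]
contact_force: [-0.0, 0.3, 0.3]
opening: 0.196
```

No force at 5 mm inside the mouth, so it's entering. Continuing to the floor.

Emit:
servo_tool --deltas '[{"dx": 0,"dy": 0,"dz": 0.06,"ax": 0,"ay": 0,"az": 0,"hand": 10},{"dx": 0,"dy": 0,"dz": 0.11,"ax": 0,"ay": 0,"az": 0,"hand": 10},{"dx": 0,"dy": 0,"dz": 0.14,"ax": 0,"ay": 0,"az": 0,"hand": 10},{"dx": 0,"dy": 0,"dz": 0.14,"ax": 0,"ay": 0,"az": 0,"hand": 10}]'

```text
clock: 19.85
tool_pos: [0.5178, 0.0376, 0.0754]
eef_rot: [1.0, -0.026, -0.0, 0.0]
contact_force: [0.2, 0.7, -0.8]
opening: 0.196
```

Emit:
servo_tool --deltas '[{"dx": 0,"dy": 0,"dz": 0.01,"ax": 0,"ay": 0,"az": 0,"hand": 10},{"dx": 0,"dy": 0,"dz": 0.02,"ax": 0,"ay": 0,"az": 0,"hand": 10},{"dx": 0,"dy": 0,"dz": 0.02,"ax": 0,"ay": 0,"az": 0,"hand": 10}]'

```text
clock: 20.23
tool_pos: [0.5179, 0.0376, 0.0744]
eef_rot: [1.0, -0.026, 0.0, 0.0]
contact_force: [0.4, 0.1, -0.3]
opening: 0.2
```

Emit:
servo_tool --deltas '[{"dx": 0,"dy": 0,"dz": 0,"ax": 0,"ay": 0,"az": 0,"hand": 22},{"dx": 0,"dy": 0,"dz": 0,"ax": 0,"ay": 0,"az": 0,"hand": 30},{"dx": 0,"dy": 0,"dz": 0,"ax": 0,"ay": 0,"az": 0,"hand": 40},{"dx": 0,"dy": 0,"dz": 0,"ax": 0,"ay": 0,"az": 0,"hand": 40},{"dx": 0,"dy": 0,"dz": -0.3,"ax": 0,"ay": 0,"az": 0,"hand": 40},{"dx": 0,"dy": 0,"dz": -0.8,"ax": 0,"ay": 0,"az": 0,"hand": 40},{"dx": 0,"dy": 0,"dz": -1.6,"ax": 0,"ay": 0,"az": 0,"hand": 40},{"dx": 0,"dy": 0,"dz": -2.4,"ax": 0,"ay": 0,"az": 0,"hand": 40},{"dx": 0,"dy": 0,"dz": -3,"ax": 0,"ay": 0,"az": 0,"hand": 40},{"dx": 0,"dy": 0,"dz": -3,"ax": 0,"ay": 0,"az": 0,"hand": 40}]'

```text
clock: 21.48
tool_pos: [0.5195, 0.0378, 0.257]
eef_rot: [1.0, -0.026, 0.003, -0.0]
contact_force: [0.8, -0.3, -0.8]
opening: 0.453
```

Emit:
servo_tool --deltas '[{"dx": -1,"dy": 0,"dz": 0,"ax": 0,"ay": 0,"az": 0,"hand": 40},{"dx": -1,"dy": 0,"dz": 0,"ax": 0,"ay": 0,"az": 0,"hand": 40},{"dx": -1,"dy": 0,"dz": 0,"ax": 0,"ay": 0,"az": 0,"hand": 40}]'

```text
clock: 21.85
tool_pos: [0.4581, 0.0408, 0.2539]
eef_rot: [1.0, -0.026, -0.0, 0.0]
contact_force: [0.5, 1.0, 0.6]
opening: 0.453
```

Run:
```python
from h import *
s=r.get_state(); print(s['clock'],s['tool_pos'],s['contact_force'])
cw=eyes.camera_model("wrist"); w,d=eyes.snapshot("wrist"); cs=eyes.camera_model("side"); p,_=eyes.snapshot("side")
for z in (.075,.02): print(z,"wrist",proj(cw,[.518,.038,z]),"side",proj(cs,[.518,.038,z]))
cv2.imwrite("pics/w7.png",w[:,:,::-1])
cv2.imwrite("pics/s7.png",cv2.resize(p[170:280,220:360],None,fx=5,fy=5,interpolation=cv2.INTER_CUBIC)[:,:,::-1])
```

```text
21.85 [0.45805644 0.04083696 0.25388333] [0.47912892 1.00933928 0.57191972]
0.075 wrist (np.float64(273.17219256791907), np.float64(130.32287482631295)) side (np.float64(283.6650072606357), np.float64(224.85641172253105))
0.02 wrist (np.float64(273.1843633305745), np.float64(128.252572056904)) side (np.float64(283.8098661804838), np.float64(241.12265260359555))
```

View pics/w7.png

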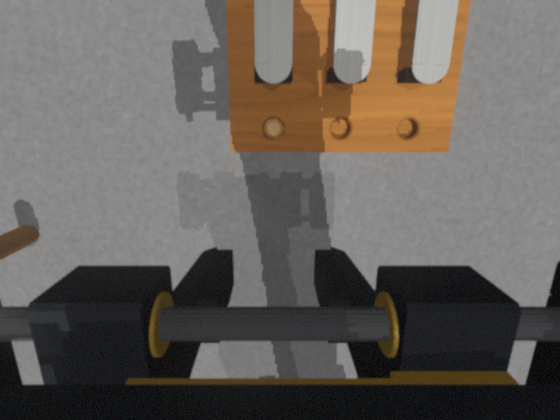

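View pics/s7.png

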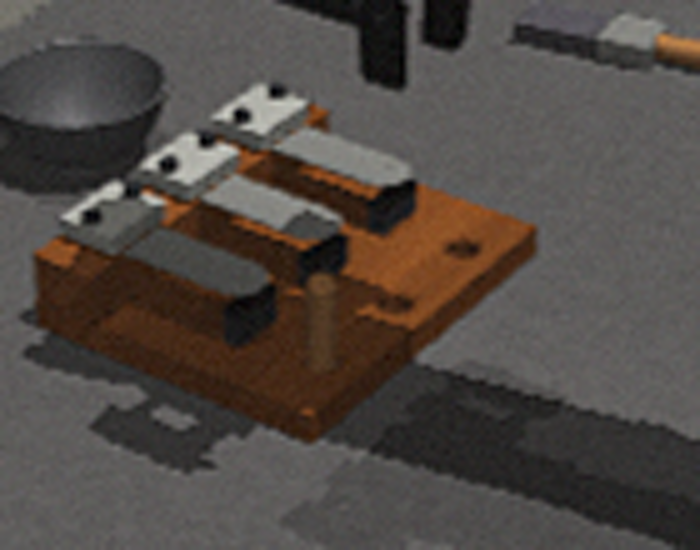

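The side view shows the peg upright in the left hole, with its top at pixel (284,226) against (284,225) predicted for fully down. In the wrist view its top at (273,127) lies over the left hole. All the ribs are up and the gripper is clear. Handing in.

```bash
python3 -c "
from plant import r
print(r.finish_job())"
```

```text
the job is handed in; nothing more can be done
None
```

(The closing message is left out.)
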